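# Fit the small contact wheel in a belt-grinder fork

## Task

Take the small contact wheel from its wooden rest and slide its axle down into the two open slots of the fork held in the red vise, with each brass end flange outside its fork cheek. Feel your way in without forcing it, press it gently past the spring plungers until the axle is fully home at the bottom of both slots, and only then swing the orange-handled keeper down shut over the axle and let go. Leave the other things on the bench alone.

Things in the scene. Friction and masses are not known exactly. Their poses are not given: they have to be found in the camera images.
- wheel: black rubber contact wheel, 50 mm diameter, 46 mm wide, 0.21 to 0.36 kg with its 12 mm steel axle. Origin: wheel centre; y along the axle. It lies level; grip the rubber across its diameter from above. The axle is a slip fit in the wheel's bearings: it floats endways, stays where pushed (about 5 N) and starts pushed 3.5 to 7 mm off the middle towards one end; no reading shows it.
- wheel_axle (a point): point at the wheel's middle on the axle line, fixed in the wheel. The axle carries a brass flange at each end, 22 mm diameter, 4 mm thick, square-edged; the flanges' inner faces are 87.5 mm apart (the axle's 95.5 mm overall), central on the wheel only when the axle stands central.
- rest: wooden V rest in which the wheel lies, 64 x 56 mm, fixed on the bench; origin under its middle. The V's edges are 28 mm high, 22 mm each side of the wheel's axle, whose line is 48 mm above the bench.
- vise: red bench vise fixed on the bench, 250 mm long, jaws 96 mm wide, jaw tops at 125 mm. It clamps upright a 38 mm square aluminium grinder tool arm, at no fixed height, that ends in a fork opening upward. Origin on the bench under the middle of the arm; z up; the screw handle points to its -x. Fork and vise are rigid.
- fork: aluminium fork on the tool arm; origin: where the wheel's origin lies when the axle is home, 190 to 210 mm above the bench; axes as the vise's, y along the fitted axle. Two cheeks 6 mm thick, y = +-37 to +-43 mm, 31.5 mm wide in x, each with a slot 13.5 mm wide in x, open at the top. Play: 0.75 mm each way in x (axle) and in y (flanges).
- mouth (a point): middle of the fork's open top, 14.5 mm above the fork's origin, level with the flat tops of its tines (9 mm wide in x, corners rounded 1.5 mm). A flange caught on top of a cheek stops the wheel's origin 20 to 22 mm above the fork's; an axle caught on the tines stops it 14 to 20.5 mm above.
- plungers (a point): midpoint between two brass ball-nosed spring plungers, one in each slot on its +x wall, 4 mm above the fork's origin. They resist the axle from about 10 mm above home almost to the bottom, 4 to 9 N in all; it does not drop in by itself. Pressing the wheel on the fork or vise with more than 40 N counts as forcing.
- keeper (a joint): keeper inside the fork's +y cheek, pivoted at x = +11.25 mm, 11 mm above the fork's origin; 0 = shut, lying level over the axle and pointing to the vise's -x; grows as it swings up and over to +x, up to 2.6 rad. Starts open at 2.1 to 2.5, stays where left (stiff hinge, about 1.3 N at the handle). Shuts fully only over an axle that is home.
- keeper_bar (a point): middle of the keeper's orange handle, a 10 mm thick, 28 mm long bar lying along the vise's y axis, from 46 to 74 mm out from the middle of the fork, 47 mm from the pivot.
- can: white and blue spray can, 66 mm diameter, 160 mm tall, standing; origin at the centre of its base. Bystander.
- wrench: steel wrench, 170 mm, lying flat; origin under its middle. Bystander.
- oldwheel: worn black rubber wheel, 68 mm diameter, 44 mm high, lying on its side; origin at the centre of its underside. Bystander.
There are look-alikes about, which are no part of the job. Leave any pink or turquoise look-alike of the wheel alone.

How it is judged (in metres and radians):
On the way:
1. the axle is fully home in both slots with the flanges outside the cheeks, the keeper still open (z of wheel in the frame of fork between -0.003 and 0.0018 m and x of wheel in the frame of fork between -0.0025 and 0.0025 m and y of wheel in the frame of fork between -0.009 and 0.009 m and angle between the y axis of wheel and the y axis of fork, either way round below 0.05 rad and value of joint keeper above 0.8 rad), for 0.2 s.
At the end, for the whole second after the job is handed in: The axle is home in both slots (wheel's origin within 1.8 mm of the fork's in height, 2.5 mm in the fork's x and 9 mm in its y, axle within 0.05 rad of the fork's y axis), so the flanges are outside the cheeks; keeper shut (below 0.08 rad), wheel at rest and let go (z of wheel in the frame of fork between -0.003 and 0.0018 m and x of wheel in the frame of fork between -0.0025 and 0.0025 m and y of wheel in the frame of fork between -0.009 and 0.009 m and angle between the y axis of wheel and the y axis of fork, either way round below 0.05 rad and value of joint keeper below 0.08 rad and linear speed of wheel below 0.02 m/s); the robot touches nothing.
It fails at once if the wheel is forced, dropped or slammed into the fork or vise (over 40 N) (contact force between wheel and fork above 40 N or contact force between wheel and vise above 40 N).
It fails at once if the spray can is disturbed (distance of can from where it was at the start of the episode above 0.02 m or angle between can's own z axis and vertical above 0.3 rad).
It fails at once if the wrench is disturbed (distance of wrench from where it was at the start of the episode above 0.02 m).
It fails at once if the old wheel is disturbed (distance of oldwheel from where it was at the start of the episode above 0.02 m).
It also fails if it takes over 72 s, if anything falls off the work surface, if the arm or the gripper's body presses on something with over 40 N, if the wrist force passes 120 N, or if a joint passes its speed limit or range.

## Robot

A 6-joint arm with a two-finger parallel gripper is mounted at the origin on the work surface. World frame = base frame: x ahead of the robot, y to its left, z up, the work surface at z = 0. Lengths are in m, angles in degrees, forces in N, time in s.
With the tool pointing down it reaches from about 0.3 to 0.75 m from the base axis. Payload 8.5 kg.
Tool frame: the origin (TCP) lies on the centre line of the jaws, within the pads' length; the fingertips stand 14 mm ahead of it and the grasp point (between the pads) lies 5 mm behind it; z points along the fingers, x is the direction in which the jaws open and shut, and the axes are right-handed (so a half turn about z gives the same grasp; the last joint's range is limited). The gripper opens to 85 mm and grips with 20 to 120 N. Pads are 22 mm wide; open, the fingers measure 114 mm over their backs; the gripper's body (76 mm by 85 mm) begins 54 mm behind the grasp point. The pads swing forward as they close: fully open they stand 13 mm farther back than shut.
Start: joints at [-83.726, 21.807, 74.336, -0, 83.858, -12.336], TCP at [0.176, -0.521, 0.245] pointing down, gripper open.
Joint ranges: [-178.18, 178.18], [-50.72, 133.34], [12.68, 142.11], [-81.47, 261.47], [9.98, 163.14], [-165.26, 165.26]. Speed limits (degrees/s): [136.94, 136.94, 180, 180, 180, 180].

## Interface

Orientations are given as a 3x3 rotation matrix whose columns are the frame's x, y, z axes.
In Python, from rig import * gives the robot as it stands.
- The arm moves only by the shell command python3 -m crank 'ROWS' [FORCE]. ROWS is JSON, one flat list of numbers, 7 for each row, row after row: the turn, a rotation vector about the world's x, y, z in rad, then the shift along the world's x, y, z in m, then the opening in per cent of the stroke, from 0 (shut) to 100 (fully open). A call has 1 to 20 rows; each row shifts and turns the commanded pose from where the row before left it; what a row does not reach is not made up. A row lasts 1/10 s, in which the tool goes at most 50 mm and 8.59 degrees, less where a joint would pass 70% of its speed; a pose out of reach is approached as far as the arm can. A call is refused whole if a number of a shift passes 0.05 or a number of a turn 0.15, either way. A call with a gripper value outside its range is refused whole. The fingers move at their own pace and stop on an object; FORCE is the grip in N (left out, the last holds). Time passes only in rows, so rows that do not move let the fingers close. It gives the time, the measured TCP pose, the force and the opening at its end, in the units of the state.
- observe(): the state, without advancing time (a new reading comes with each control period).
- get_image(name): name is "scene" or "side" or "wrist"; returns a dict with "frame" (400x640x3 uint8, red, green, blue), "fov_y" (degrees; the focal length in pixels is half the picture's height over the tangent of half this angle, whatever the lens; pixels are square), "cx", "cy" (the principal point, pixels), "world_to_cam" (4x4, takes a point from world to camera coordinates). Camera axes: x right, y up, looking along -z (the intrinsics and any distortion apply to the point x, -y, -z); pixel columns grow to the right and rows downward; lengths in m; the calibration is good to about 2 mm. A picture is of the moment at which its call begins. There is no depth.
- close_job(): hands the job in, once; it reports no verdict.
The state is a dict: "time_s": time; "q": joint angles; "qvel": joint speeds; "joint_efforts": joint torques, N m; "position": TCP position; "tool_rot": TCP orientation; "ft_force": force on the tool from outside, world axes, zero at the start; "wrist_torque": the same for the moment, N m; "grip_width": finger opening in m.
Only numpy, scipy, OpenCV 4.12 (cv2) and the standard library are available. Lean on these libraries where they do the work, as an engineer would, in place of code of your own. Each camera call takes 0.05 s, during which the arm holds its last target. There are 200 camera calls.

## Working session

There is one attempt and no reset: what is moved stays moved. The work goes in short steps, Python scripts to look and compute and a shell command to move; the robot and the scene stay as the last step left them, time stands still between calls to the robot, and variables do not carry over. Pictures are saved under pics/ and viewed, about 8 in all and at most 12, crops included, and the job is handed in when it is done.

```bash
ls; mkdir -p pics
python3 - <<'E'
from rig import *
import cv2,numpy as np
o=observe();print(o)
for n in ["scene","side","wrist"]:
    d=get_image(n);cv2.imwrite(f"pics/{n}0.png",d["frame"][:,:,::-1]);print(n,{k:(v.tolist() if hasattr(v,'tolist') else v) for k,v in d.items() if k!="frame"})
E
```

```text
pics
{'time_s': 0.0, 'q': array([-8.37268306e+01,  2.18415251e+01,  7.43849993e+01, -1.28401230e-04,
        8.38579110e+01, -1.23333282e+01]), 'qvel': array([-0.03971814,  0.04748616,  0.00128809,  0.01563425,  0.01449565,
       -0.04347727]), 'joint_efforts': array([-8.16277698e-04, -4.48463130e+01, -2.31279176e+01, -2.25796725e-04,
        4.71416395e-03, -2.21936534e-05]), 'position': array([ 0.17547583, -0.52096884,  0.2447053 ]), 'tool_rot': array([[ 3.19066899e-01, -9.47732181e-01, -1.63241578e-04],
       [-9.47731101e-01, -3.19066788e-01,  1.46460748e-03],
       [-1.44014060e-03, -3.12598645e-04, -9.99998914e-01]]), 'ft_force': array([-0.04722691,  0.29758256,  0.03442992]), 'wrist_torque': array([-0.00262981,  0.00275985,  0.01623472]), 'grip_width': 0.0854962864049145}
scene {'fov_y': 47.15054514386997, 'cx': 323.1570624045847, 'cy': 198.52544647056374, 'world_to_cam': [[-0.5029183457750923, 0.8641970128714581, -0.015383771543206498, 0.26607375417075885], [-0.5930473107062423, -0.33206586040531205, 0.7335033412448599, 0.2264547247599557], [0.628782971101268, 0.37801559134158597, 0.6795117276072085, -1.647702258141225], [0.0, 0.0, 0.0, 1.0]]}
side {'fov_y': 53.24352508577633, 'cx': 318.50772537552143, 'cy': 197.06775513823285, 'world_to_cam': [[0.9277836821150669, -0.3726078499665022, -0.019514849329401212, -0.5140098005434615], [0.29597220724806134, 0.7030997661053012, 0.6465687677574455, -0.26975909088826755], [-0.2271957124105103, -0.6056518051207405, 0.7626060576839585, -0.747960108637618], [0.0, 0.0, 0.0, 1.0]]}
wrist {'fov_y': 59.8918463897002, 'cx': 320.66629290284584, 'cy': 197.90507234024125, 'world_to_cam': [[0.3194988983942093, -0.9475856881097634, -0.0013481893167200782, -0.5486755946879085], [0.9059005970737785, 0.30586060762793715, -0.2929050988338059, 0.03884212891267524], [0.2779650376328996, 0.09236153090446271, 0.9561405678365108, -0.37827154778420685], [0.0, 0.0, 0.0, 1.0]]}
```

View pics/scene0.png

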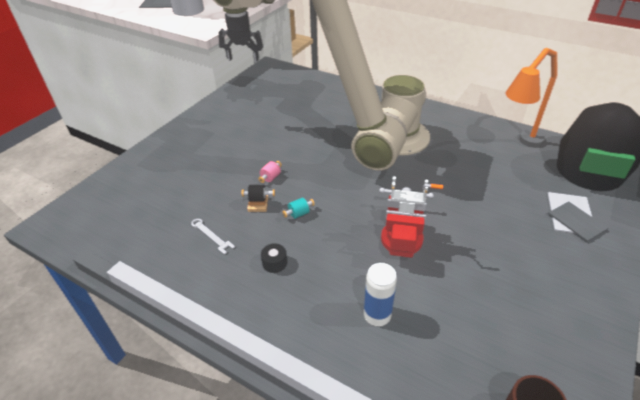

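View pics/side0.png

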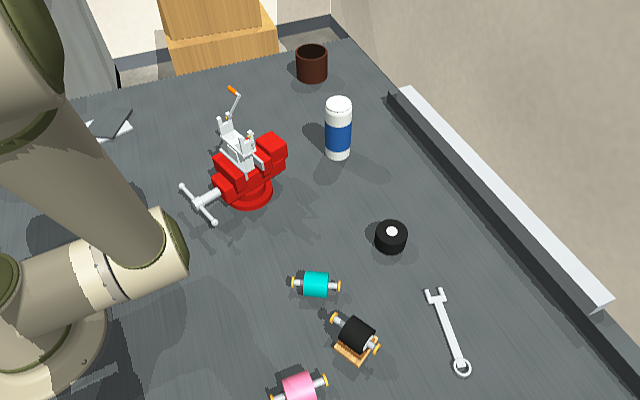

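The scene view shows the black wheel on its rest at about (257,193), the fork at (408,195) and the orange handle at (437,186). The side view shows the wheel at (357,334) with flanges at (334,316) and (376,349), the fork at about (237,140) and the handle at (232,90).

```bash
cat > h.py <<'E'
from rig import *
import cv2,numpy as np
def cam(d):
    f=200/np.tan(np.radians(d["fov_y"]/2)); return f,d["cx"],d["cy"],np.array(d["world_to_cam"])
def ray(d,u,v):
    f,cx,cy,T=cam(d); R=T[:3,:3]; c=-R.T@T[:3,3]
    w=R.T@np.array([(u-cx)/f,-(v-cy)/f,-1]); return c,w/np.linalg.norm(w)
def onz(d,u,v,z):
    c,w=ray(d,u,v); return c+w*(z-c[2])/w[2]
def tri(obs):
    A=np.zeros((3,3));b=np.zeros(3);L=[]
    for d,u,v in obs:
        c,w=ray(d,u,v);P=np.eye(3)-np.outer(w,w);A+=P;b+=P@c;L.append((P,c))
    x=np.linalg.solve(A,b); return x,[float(np.linalg.norm(P@(x-c))) for P,c in L]
def proj(d,p):
    f,cx,cy,T=cam(d); q=T[:3,:3]@np.array(p)+T[:3,3]; return cx+f*q[0]/-q[2],cy-f*q[1]/-q[2]
def blobs(d,lo,hi,roi=None,amin=4):
    m=cv2.inRange(cv2.cvtColor(d["frame"],cv2.COLOR_RGB2HSV),np.array(lo),np.array(hi))
    if roi: k=np.zeros_like(m);x0,y0,x1,y1=roi;k[y0:y1,x0:x1]=1;m*=k
    n,l,s,c=cv2.connectedComponentsWithStats(m)
    return [(s[i].tolist(),c[i].round(1).tolist()) for i in range(1,n) if s[i,4]>=amin]
def crop(d,name,x0,y0,x1,y1,k):
    cv2.imwrite(name,cv2.resize(d["frame"][y0:y1,x0:x1,::-1],None,fx=k,fy=k,interpolation=cv2.INTER_CUBIC))
E
python3 - <<'E'
from h import *
s=get_image("scene");d=get_image("side")
o1=blobs(s,(5,180,150),(16,255,255),(420,170,460,200));o2=blobs(d,(5,180,150),(16,255,255),(215,75,250,110))
print("handle",o1,o2)
print(tri([(s,*o1[0][1]),(d,*o2[0][1])]))
print("brass s",blobs(s,(14,90,80),(32,255,255),(235,175,285,215)))
print("brass d",blobs(d,(14,90,80),(32,255,255),(320,300,392,370)))
print("blk s",blobs(s,(0,0,0),(180,255,45),(240,180,275,203),20))
print("blk d",blobs(d,(0,0,0),(180,255,45),(330,305,385,360),20))
crop(s,"pics/fs.png",370,170,450,260,5);crop(d,"pics/fd.png",170,75,300,225,4)
a=cv2.imread("pics/fs.png");b=cv2.imread("pics/fd.png")
H=max(a.shape[0],b.shape[0]);a,b=[cv2.copyMakeBorder(i,0,H-i.shape[0],0,0,0) for i in(a,b)]
c=np.hstack([a[:,:390],b[:,:]])[:600,:910];c=cv2.resize(c,None,fx=.85,fy=.85);cv2.imwrite("pics/f1.png",c);print(c.shape)
E
```

```text
handle [([432, 185, 10, 3, 27], [436.9, 185.9])] [([227, 86, 8, 9, 19], [230.5, 90.1])]
(array([0.47289213, 0.28202991, 0.24234715]), [0.0005874583901469923, 0.00058745839014701])
brass s [([259, 177, 5, 6, 20], [261.2, 179.2]), ([241, 190, 3, 6, 9], [242.1, 192.0]), ([273, 190, 2, 5, 10], [273.5, 192.0]), ([248, 198, 19, 13, 118], [257.6, 206.9]), ([283, 211, 2, 4, 7], [283.6, 212.3])]
brass d [([329, 312, 9, 12, 45], [332.8, 316.9]), ([372, 335, 6, 9, 33], [374.6, 339.0]), ([334, 340, 37, 28, 420], [350.7, 353.6]), ([372, 343, 9, 13, 49], [376.0, 348.7])]
blk s []
blk d [([338, 316, 38, 39, 531], [355.2, 335.2])]
(510, 774, 3)
```

Run:
```python
from h import *
w=cv2.imread("pics/side0.png");
cv2.imwrite("pics/wr1.png",np.hstack([cv2.resize(w[290:380,310:400],None,fx=4,fy=4,interpolation=2),cv2.resize(cv2.imread("pics/scene0.png")[170:230,230:290],(360,360),interpolation=2)]))
```

```text
(no output)
```

View pics/f1.png

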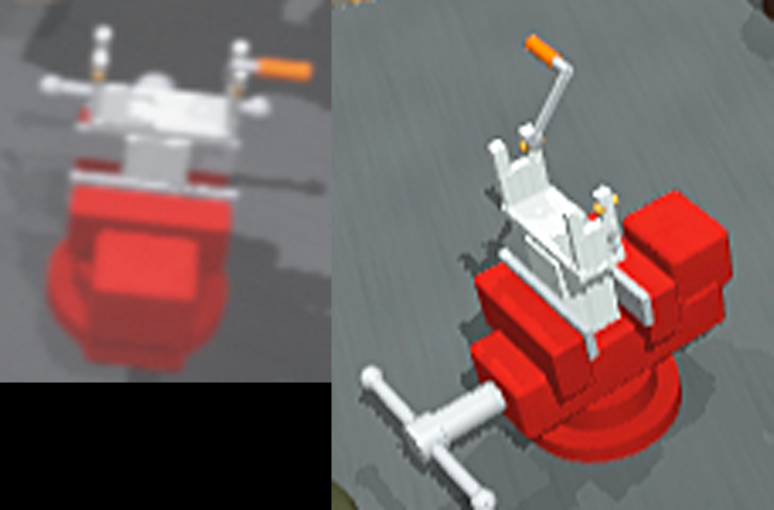

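The left half (scene) shows brass plunger bodies at crop (98,72) and (238,88). The right half (side) shows the fork tines, with brass at (524,145) and (604,203). The keeper with its orange handle is on the upper-left cheek and lies open to +x. The vise screw handle is at lower left, which gives -x.

Run:
```python
from h import *
s=get_image("scene");d=get_image("side")
b1=blobs(s,(10,100,80),(32,255,255),(385,170,430,200),2);b2=blobs(d,(10,100,80),(32,255,255),(215,105,265,150),2)
print(b1,b2)
S=lambda x,y:(370+x/4.25,170+y/4.25); D=lambda x,y:(170+(x-331.5)/3.4,75+y/3.4)
P=tri([(s,*S(238,88)),(d,*D(524,145))]);M=tri([(s,*S(98,72)),(d,*D(604,203))])
print(P,M,np.linalg.norm(P[0]-M[0]))
# -x/+x tine tops from side at z
for n,p in dict(pmx=(497,146),ppx=(526,130),mmx=(574,220),mpx=(602,192)).items(): print(n,onz(d,*D(*p),.215))
# wheel
F1=tri([(s,242.1,192),(d,376,348.7)]);F2=tri([(s,273.5,192),(d,332.8,316.9)]);print("fl A/B",F1,F2)
F1=tri([(s,242.1,192),(d,332.8,316.9)]);F2=tri([(s,273.5,192),(d,376,348.7)]);print("fl other",F1,F2)
print("blk",onz(d,355.2,335.2,.055))
```

```text
[] [([225, 116, 3, 4, 8], [226.0, 117.8]), ([253, 132, 1, 3, 3], [253.0, 133.0]), ([247, 135, 4, 3, 8], [248.2, 136.0])]
(array([0.44954425, 0.25337811, 0.19717364]), [0.0015052219977103078, 0.0015052219977102473]) (array([0.48027315, 0.17755282, 0.1999555 ]), [0.0007585465899417596, 0.0007585465899417946]) 0.08186256478170069
pmx [0.43118858 0.23733409 0.215     ]
ppx [0.45118399 0.24562546 0.215     ]
mmx [0.45726697 0.15307531 0.215     ]
mpx [0.4787704  0.17055526 0.215     ]
fl A/B (array([ 0.55579439, -0.26205425,  0.04865337]), [0.0006161568642956369, 0.0006161568642954785]) (array([ 0.50982293, -0.18133468,  0.04780475]), [7.658916914038411e-05, 7.658916914051169e-05])
fl other (array([ 0.53783212, -0.22048916,  0.0715911 ]), [0.043421243811185235, 0.04342124381118531]) (array([ 0.52953093, -0.22325303,  0.03403815]), [0.04509211330305419, 0.04509211330305413])
blk [ 0.53128787 -0.22924588  0.055     ]
```

View pics/wr1.png

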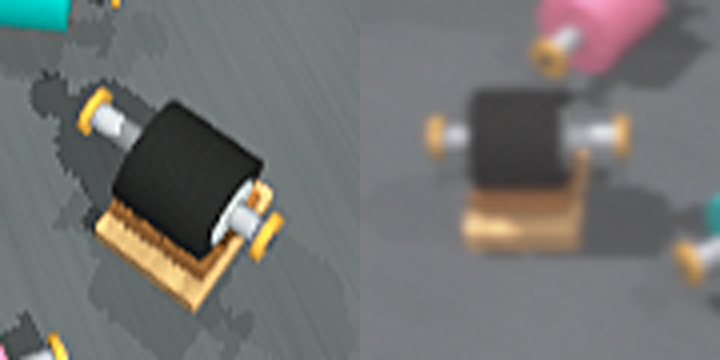

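The axle ends triangulate at z = 48 mm and 93 mm apart, which fits the given sizes. The fork y axis comes out at about 112°, also plausible at 82 mm. Next I move above the wheel.

```bash
python3 -m crank '[0,0,0.147,0.03,0.0246,0,100, 0,0,0.147,0.03,0.0246,0,100, 0,0,0.147,0.03,0.0246,0,100, 0,0,0.147,0.03,0.0246,0,100, 0,0,0.147,0.03,0.0246,0,100, 0,0,0.147,0.03,0.0246,0,100, 0,0,0.147,0.03,0.0246,0,100, 0,0,0.147,0.03,0.0246,0,100, 0,0,0.147,0.03,0.0246,0,100, 0,0,0.147,0.03,0.0246,0,100, 0,0,0.147,0.03,0.0246,-0.01,100, 0,0,0.147,0.03,0.0246,-0.01,100, 0,0,0,0,0,0,100, 0,0,0,0,0,0,100, 0,0,0,0,0,0,100]'
python3 - <<'E'
from h import *
w=get_image("wrist");cv2.imwrite("pics/w1.png",w["frame"][:,:,::-1])
f,cx,cy,T=cam(w);print(-T[:3,:3].T@T[:3,3],T[:3,:3].round(3).tolist())
o=observe();print(o["position"],o["tool_rot"].round(4).tolist(),o["q"].round(1))
print(proj(w,(.5328,-.2217,.048)))
print(blobs(w,(14,90,80),(32,255,255),None,30))
E
```

```text
time_s: 1.85
position: [0.5351, -0.2267, 0.2256]
tool_rot: [[0.87, 0.493, 0.0], [0.493, -0.87, -0.0], [-0.0, 0.0, -1.0]]
ft_force: [0.7, -0.4, -0.0]
grip_width: 0.0853
[ 0.4966253  -0.16101635  0.3531239 ] [[0.87, 0.494, 0.001], [-0.472, 0.831, -0.295], [-0.146, 0.256, 0.956]]
[ 0.53494663 -0.22692082  0.2257507 ] [[0.8699, 0.4932, 0.0004], [0.4932, -0.8699, -0.0005], [0.0001, 0.0006, -1.0]] [-34.6  25.7  71.2  -0.   83.  -64.2]
(np.float64(322.0173686450084), np.float64(173.0032612511808))
[([385, 70, 23, 17, 148], [396.3, 78.2]), ([134, 110, 18, 22, 179], [140.8, 119.6]), ([310, 118, 25, 7, 155], [322.0, 121.0]), ([290, 142, 25, 55, 427], [297.1, 160.1]), ([330, 142, 25, 55, 388], [346.7, 158.2]), ([224, 161, 15, 20, 123], [230.9, 170.3]), ([311, 216, 24, 11, 163], [322.3, 222.0])]
```

View pics/w1.png

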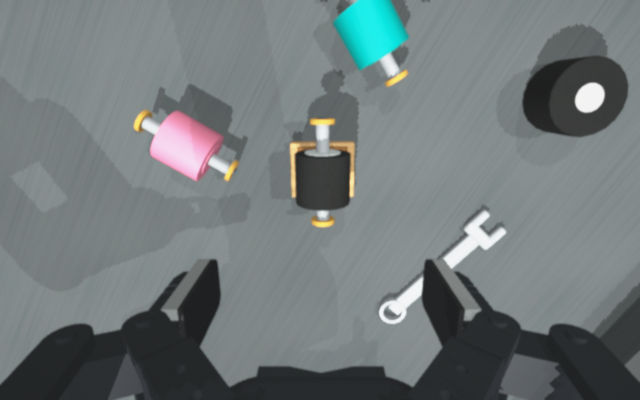

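The wrist view shows the black wheel at (322,178) with its axle upright in the picture and flanges at v = 121 and 222. So the jaws are already aligned across the wheel. The axle is pushed towards the top flange.

Run:
```python
from h import *
w=get_image("wrist")
hsv=cv2.cvtColor(w["frame"],cv2.COLOR_RGB2HSV)
m=cv2.inRange(hsv,np.array((0,0,0)),np.array((180,255,70)))
for u in (312,322,332): r=np.where(m[120:240,u])[0]+120; print(u,r.min(),r.max())
for v in (175,185): r=np.where(m[v,280:370])[0]+280; print(v,r.min(),r.max())
a=np.array([-.4932,.8699,0]); 
B=onz(w,322,125.5,.059);A=onz(w,322.3,227.5,.059);print(B,A,np.linalg.norm(B-A),"axle mid",(A+B)/2+a*.0000)
v=[np.where(m[120:240,322])[0].min()+120-.5,np.where(m[120:240,322])[0].max()+120.5]
W=[onz(w,322,x,.073) for x in v];print("wheel",W,np.linalg.norm(W[0]-W[1]),sum(W)/2)
```

```text
312 157 208
322 158 208
332 157 208
175 297 348
185 297 348
[ 0.51138918 -0.18452152  0.059     ] [ 0.55680884 -0.26378749  0.059     ] 0.09135665304588983 axle mid [ 0.53409901 -0.2241545   0.059     ]
wheel [array([ 0.52337093, -0.20571136,  0.073     ]), array([ 0.54510084, -0.24389853,  0.073     ])] 0.04393687384157823 [ 0.53423588 -0.22480495  0.073     ]
```

The axle length checks at 91.4 mm against 91.5 expected. I descend and grip.

```bash
python3 -m crank '[0,0,0,-0.001,0.002,-0.03,100, 0,0,0,0,0,-0.03,100, 0,0,0,0,0,-0.03,100, 0,0,0,0,0,-0.03,100, 0,0,0,0,0,-0.03,100, 0,0,0,0,0,-0.015,100, 0,0,0,0,0,-0.012,100, 0,0,0,0,0,0,100, 0,0,0,0,0,0,50, 0,0,0,0,0,0,40, 0,0,0,0,0,0,30, 0,0,0,0,0,0,30, 0,0,0,0,0,0,30, 0,0,0,0,0,0,30, 0,0,0,0,0,0,30]' 80
python3 - <<'E'
from h import *
w=get_image("wrist");cv2.imwrite("pics/w2.png",w["frame"][:,:,::-1])
E
```

```text
time_s: 3.45
position: [0.5353, -0.2244, 0.0499]
tool_rot: [[0.869, 0.495, 0.003], [0.495, -0.869, -0.002], [0.001, 0.003, -1.0]]
ft_force: [0.1, 0.4, 5.0]
grip_width: 0.0476
```

```bash
python3 -m crank '[0,0,0,0,0,0.01,30, 0,0,0,0,0,0.03,30, 0,0,0,0,0,0.04,30, 0,0,0,0,0,0.04,30, 0,0,0,0,0,0.04,30, 0,0,0,0,0,0.04,30, 0,0,0,0,0,0.04,30, 0,0,-0.015,-0.0058,0.039,0.02,30, 0,0,-0.015,-0.0058,0.039,0,30, 0,0,-0.015,-0.0058,0.039,0,30, 0,0,-0.015,-0.0058,0.039,0,30, 0,0,-0.015,-0.0058,0.039,0,30, 0,0,-0.015,-0.0058,0.039,0,30, 0,0,-0.015,-0.0058,0.039,0,30, 0,0,-0.015,-0.0058,0.039,0,30, 0,0,-0.015,-0.0058,0.039,0,30, 0,0,0,0,0,0,30, 0,0,0,0,0,0,30, 0,0,0,0,0,0,30, 0,0,0,0,0,0,30]'
python3 - <<'E'
from h import *
w=get_image("wrist");cv2.imwrite("pics/w3.png",w["frame"][:,:,::-1])
o=observe();print(o["position"],o["tool_rot"].round(4).tolist(),o["ft_force"])
E
```

```text
time_s: 5.5
position: [0.4824, 0.126, 0.3084]
tool_rot: [[0.928, 0.372, -0.0], [0.372, -0.928, -0.0], [-0.0, 0.0, -1.0]]
ft_force: [0.4, -1.0, -2.7]
grip_width: 0.0477
[0.48246075 0.12605337 0.30835341] [[0.9281, 0.3723, -0.0001], [0.3723, -0.9281, -0.0001], [-0.0002, 0.0001, -1.0]] [-0.04390718  0.61817743 -2.07072385]
```

View pics/w3.png

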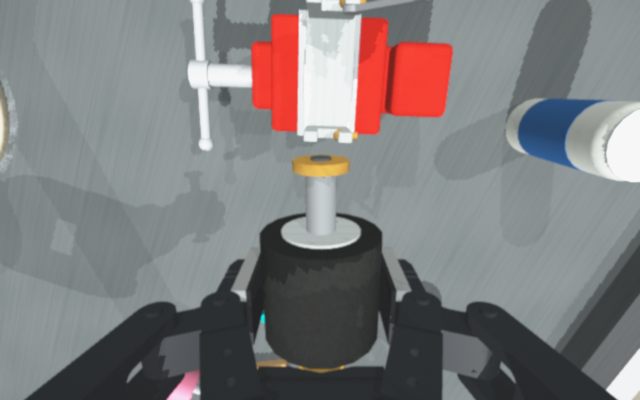

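The wrist view shows the held wheel with its flange at (320,165). The fork is beyond it: near cheek tines at v≈135 with the slot at u≈327, and the far cheek cut off at the top. I back up a little to see both cheeks.

```bash
python3 -m crank '[0,0,0,0.007,-0.0165,0.01,30, 0,0,0,0.007,-0.0165,0.01,30, 0,0,0,0,0,0,30, 0,0,0,0,0,0,30, 0,0,0,0,0,0,30]'
python3 - <<'E'
from h import *
w=get_image("wrist")
o=observe();print(o["position"],o["tool_rot"].round(4).tolist(),o["ft_force"])
np.save("w4.npy",w["frame"])
crop(w,"pics/w4.png",250,0,450,150,4)
E
```

```text
time_s: 6.05
position: [0.4959, 0.0942, 0.3278]
tool_rot: [[0.928, 0.374, -0.001], [0.374, -0.928, 0.0], [-0.001, -0.001, -1.0]]
ft_force: [0.3, -0.0, -2.7]
grip_width: 0.0476
[0.49592838 0.09435478 0.32788688] [[0.9274, 0.374, -0.0009], [0.374, -0.9274, 0.0002], [-0.0008, -0.0005, -1.0]] [-0.55154596 -0.01351527 -1.68656148]
```

View pics/w4.png

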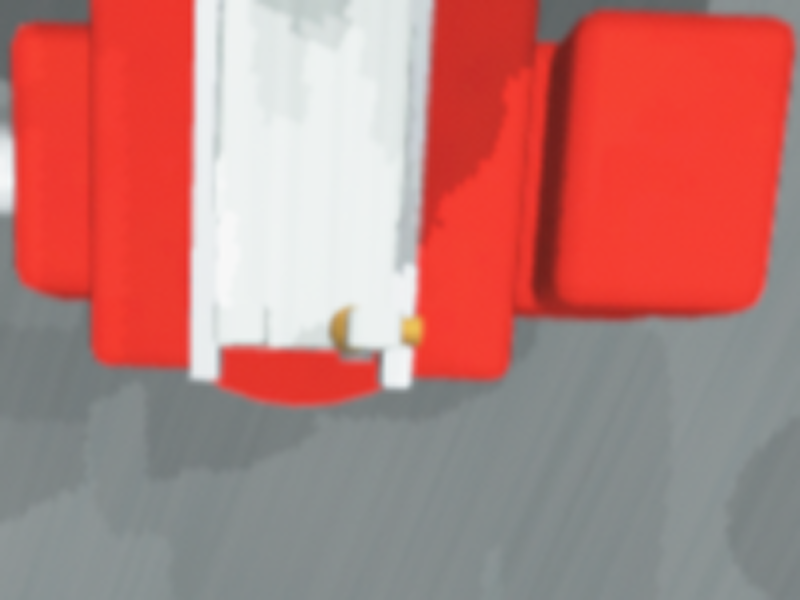

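I backed up the wrong way, but the near cheek is clear in the crop: tines at crop u 218–268 and 352–402, with the slot middle at (310,340). I move forward to see the far cheek.

```bash
python3 -m crank '[0,0,0,-0.014,0.0347,0,30, 0,0,0,-0.014,0.0347,0,30, 0,0,0,0,0,0,30, 0,0,0,0,0,0,30, 0,0,0,0,0,0,30]'
python3 - <<'E'
from h import *
w=get_image("wrist")
o=observe();print(o["position"],o["tool_rot"].round(4).tolist(),o["ft_force"])
np.save("w5.npy",w["frame"]);np.save("w5T.npy",np.array(w["world_to_cam"]))
crop(w,"pics/w5.png",250,40,410,190,4)
E
```

```text
time_s: 6.6
position: [0.4684, 0.1631, 0.3281]
tool_rot: [[0.928, 0.374, -0.0], [0.374, -0.928, -0.0], [-0.0, 0.0, -1.0]]
ft_force: [0.2, -0.5, -2.9]
grip_width: 0.0476
[0.46851458 0.1628713  0.32813721] [[0.9278, 0.373, -0.0003], [0.373, -0.9278, -0.0002], [-0.0004, 0.0001, -1.0]] [-0.68913273  0.20418483 -2.60136285]
```

View pics/w5.png

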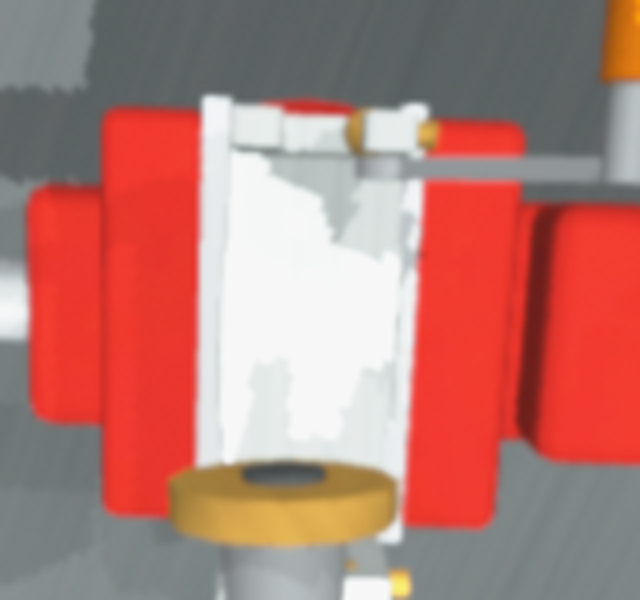

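The crop shows both cheeks. Brass plunger bodies are at crop (428,135) on the far cheek and (400,582) on the near one, and the far slot spans u≈283–365. The flange rim covers (170–398, 463–545).

```bash
cat > f.py <<'E'
from h import *
w=get_image("wrist");o=observe();p=o["position"];R=o["tool_rot"]
d4=dict(w);T=np.eye(4);T[:3,:3]=R;T[:3,3]=p
C=np.array(w["world_to_cam"])@T   # tool->cam
T4=np.eye(4);T4[:3,:3]=[[.9274,.374,-.0009],[.374,-.9274,.0002],[-.0008,-.0005,-1]];T4[:3,3]=[.4959,.0943,.3279]
u,_,v=np.linalg.svd(T4[:3,:3]);T4[:3,:3]=u@v
d4["world_to_cam"]=C@np.linalg.inv(T4);d4["frame"]=np.load("w4.npy")
lo,hi=(12,110,90),(32,255,255)
b5=blobs(w,lo,hi,(325,60,365,85),3)+blobs(w,lo,hi,(330,178,365,192),3);b4=blobs(d4,lo,hi,(325,70,365,95),3)
print("w5",b5);print("w4",b4)
print("near body tri",tri([(d4,*max(b4,key=lambda b:b[1][0])[1]),(w,*max(b5[-2:],key=lambda b:b[1][0])[1])]))
F=onz(w,*max([b for b in b5 if b[1][1]<90],key=lambda b:b[1][0])[1],.1985);N=onz(w,*max([b for b in b5 if b[1][1]>150],key=lambda b:b[1][0])[1],.1985)
y=(F-N)/np.linalg.norm(F-N);print("F,N",F,N,np.linalg.norm(F-N),"y ang",np.degrees(np.arctan2(y[1],y[0])),"tool x ang",np.degrees(np.arctan2(R[1,0],R[0,0])))
S=onz(w,250+323.5/4,40+128/4,.2115);S4=onz(d4,250+310/4,340/4,.2115);print("slot mids",S,S4,np.linalg.norm(S-S4),np.degrees(np.arctan2(*(S-S4)[[1,0]])))
B=blobs(w,lo,hi,(285,150,355,180),30);print("flange",B)
(s,c)=B[0];za=p[2]-.002
x0,y0,x1=s[0],s[1],s[0]+s[2]
inn=onz(w,(x0+x1-1)/2,s[1]+s[3]-.5,za+.011);Q=R.T@(inn-p);print("inner top edge in tool frame",Q, "rim width",np.linalg.norm(onz(w,x0-.5,165,za)-onz(w,x1-.5,165,za)))
E
python3 f.py
```

```text
w5 [([337, 67, 3, 10, 25], [338.2, 71.7]), ([355, 69, 4, 8, 26], [356.6, 72.7]), ([348, 182, 4, 7, 22], [349.6, 184.9])]
w4 [([333, 78, 3, 9, 20], [334.3, 82.2]), ([351, 79, 4, 7, 25], [352.6, 82.1])]
near body tri (array([0.26356537, 0.02176448, 3.06134761]), [0.015143102112726493, 0.01514310211272642])
F,N [0.4580251  0.25367854 0.1985    ] [0.48556993 0.17749409 0.1985    ] 0.08101104373456913 y ang 109.87768358195477 tool x ang 21.885427786388192
slot mids [0.44110094 0.24666806 0.2115    ] [0.46927694 0.16978243 0.2115    ] 0.0818858079369338 110.12618453547128
flange [([292, 156, 57, 20, 888], [320.0, 166.3])]
inner top edge in tool frame [-0.00125739 -0.04776898 -0.00900089] rim width 0.02161166196456916
```

```bash
cat >> f.py <<'E'
print("---");print("near tri",tri([(d4,352.6,82.1),(w,349.6,184.9)]))
for z in (.2045,.2095,.2145,.2195):
    S=onz(w,250+323.5/4,40+128/4,z);S4=onz(d4,250+310/4,340/4,z);print(z,(S+S4)/2,np.linalg.norm(S-S4))
E
python3 f.py | sed -n '/---/,$p'
```

```text
---
near tri (array([0.48488283, 0.1781871 , 0.20231162]), [6.77505736174779e-05, 6.775057361746458e-05])
0.2045 [0.45532786 0.20841014 0.2045    ] 0.08211754104879117
0.2095 [0.45527993 0.20821331 0.2095    ] 0.08195117056281809
0.2145 [0.455232   0.20801647 0.2145    ] 0.08178482172098438
0.2195 [0.45518406 0.20781964 0.2195    ] 0.08161849465563058
```

```bash
python3 -m crank '[0,0,-0.0165,-0.0053,0.021,0,30, 0,0,-0.0165,-0.0053,0.021,0,30, 0,0,0,0,0,-0.03,30, 0,0,0,0,0,-0.03,30, 0,0,0,0,0,-0.03,30, 0,0,0,0,0,0,30, 0,0,0,0,0,0,30, 0,0,0,0,0,0,30]'
python3 - <<'E'
from h import *
w=get_image("wrist");s=get_image("side");c=get_image("scene")
o=observe();print(o["position"],o["tool_rot"].round(4).tolist(),o["ft_force"])
np.save("w6.npy",w["frame"])
crop(w,"pics/w6a.png",240,70,400,220,3)
crop(s,"pics/s6a.png",190,70,290,170,4);crop(c,"pics/c6a.png",370,160,450,210,5)
a,b=cv2.imread("pics/w6a.png"),cv2.imread("pics/s6a.png")
cv2.imwrite("pics/m6.png",np.hstack([a,b[:a.shape[0]]]) if b.shape[0]>=a.shape[0] else np.hstack([a,cv2.copyMakeBorder(b,0,a.shape[0]-b.shape[0],0,0,0)])[:,:800])
E
```

```text
time_s: 7.55
position: [0.4586, 0.2053, 0.2401]
tool_rot: [[0.94, 0.343, 0.003], [0.343, -0.94, 0.001], [0.003, 0.001, -1.0]]
ft_force: [1.0, 0.3, -2.4]
grip_width: 0.0475
[0.45814649 0.20536929 0.2395163 ] [[0.9394, 0.3428, 0.0022], [0.3428, -0.9394, 0.0004], [0.0022, 0.0004, -1.0]] [-0.26949928 -0.36554462 -2.50428621]
```

View pics/m6.png

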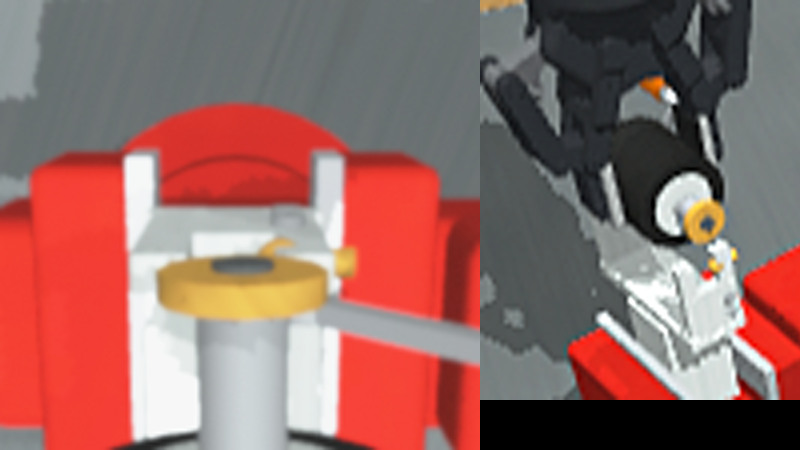

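The left half (wrist) shows the flange (crop 157–327 × 255–320) hovering over the +y cheek, with the plunger nose at (275,245) and body at (345,262). The right half (side) shows the wheel above the fork, clear of everything. Now I refine numerically against the plunger body (fork y = +40).

```bash
cat > g.py <<'E'
from h import *
w=get_image("wrist");o=observe();p=o["position"];R=o["tool_rot"]
X=np.array([np.cos(np.radians(20)),np.sin(np.radians(20)),0]);Y=np.array([-X[1],X[0],0])
lo,hi=(12,110,90),(32,255,255)
B=blobs(w,lo,hi,(270,120,380,200),4);print(B)
fl=max(B,key=lambda b:b[0][4]);bd=max([b for b in B if b is not fl],key=lambda b:b[1][0])
F=onz(w,*bd[1],.2023);za=p[2]-.002
s=fl[0];uc=s[0]+(s[2]-1)/2
inn=onz(w,uc,s[1]+s[3]-.5,za+.011)
print("F",F,"inner edge",inn,"tool",R.T@(inn-p))
print("bodyedges",[float((onz(w,x,bd[1][1],.2023)-inn)@X) for x in (bd[0][0]-.5,bd[0][0]+bd[0][2]-.5)])
print("dx needed",float((F-inn)@X-.0176),"dy needed",float((F-inn)@Y+.00375))
E
python3 g.py
python3 - <<'E'
from h import *
# w5 geometry recheck at z=.2023, w5 pose
w=dict(get_image("wrist"));w["world_to_cam"]=np.load("w5T.npy")
F,N=onz(w,356.6,72.7,.2023),onz(w,349.6,184.9,.2023);y=F-N;print(np.linalg.norm(y),np.degrees(np.arctan2(y[1],y[0])))
X=np.array([y[1],-y[0],0])/np.linalg.norm(y);S=onz(w,250+323.5/4,72.7,.2128)
print("body offs",(F-S)@X, "tine edges",[float((onz(w,250+u/4,72.7,.2128)-S)@X) for u in (233,283,362,418)], "mid",(F+N)/2)
a=cv2.cvtColor(np.load("w5.npy"),cv2.COLOR_RGB2GRAY);print(a[70:76,304:358].tolist())
E
```

```text
[([293, 151, 56, 25, 903], [320.8, 165.9]), ([353, 153, 7, 10, 56], [355.7, 157.7])]
F [0.45755238 0.2534094  0.2023    ] inner edge [0.44081367 0.24966768 0.24825782] tool [-0.00096397 -0.04749065 -0.0090153 ]
bodyedges [0.015474089098140895, 0.01883179159832226]
dx needed -0.000591016206399491 dy needed 0.0015410842999822667
0.0798140977480513 109.91142078611047
body offs 0.01794843513239754 tine edges [-0.014894678858909466, -0.006665714677031982, 0.006336754110242607, 0.015554217323498602] mid [0.47116345 0.21606678 0.2023    ]
[[244, 244, 241, 226, 222, 229, 233, 235, 235, 235, 235, 236, 236, 236, 234, 227, 219, 229, 233, 232, 230, 229, 229, 230, 231, 231, 232, 232, 232, 231, 228, 216, 183, 154, 151, 151, 153, 180, 215, 229, 233, 234, 235, 235, 235, 235, 235, 235, 234, 227, 214, 199, 170, 143], [243, 243, 241, 227, 223, 230, 233, 235, 235, 235, 235, 236, 236, 236, 234, 227, 220, 230, 235, 234, 233, 232, 232, 233, 234, 234, 233, 233, 233, 232, 226, 209, 169, 147, 148, 150, 153, 182, 217, 229, 233, 235, 235, 235, 235, 236, 235, 235, 234, 225, 203, 179, 164, 156], [241, 240, 238, 2
[... 370 characters left out ...]
 233, 234, 230, 222, 217, 216, 216, 210, 186, 149, 133, 137, 140, 147, 181, 218, 230, 233, 235, 235, 235, 235, 235, 236, 235, 233, 224, 201, 185, 180, 172], [235, 235, 231, 215, 218, 228, 231, 233, 233, 234, 235, 235, 236, 235, 233, 224, 211, 222, 233, 234, 233, 232, 232, 233, 231, 225, 218, 213, 213, 213, 211, 192, 152, 130, 131, 135, 143, 183, 219, 231, 233, 235, 235, 235, 235, 235, 236, 235, 233, 223, 193, 175, 170, 162], [235, 234, 229, 209, 206, 216, 219, 221, 223, 227, 230, 230, 230, 230, 228, 219, 209, 222, 232, 234, 232, 231, 230, 231, 226, 218, 214, 212, 213, 213, 211, 199, 163, 132, 126, 129, 141, 186, 220, 230, 233, 234, 235, 235, 235, 235, 235, 235, 232, 220, 181, 157, 148, 141]]
```

```bash
python3 -m crank '[0,0,0,-0.0013,0.0011,0,30, 0,0,0,0,0,-0.006,30, 0,0,0,0,0,-0.003,30, 0,0,0,0,0,0,30, 0,0,0,0,0,0,30, 0,0,0,0,0,0,30]'; python3 g.py
```

```text
time_s: 8.4
position: [0.4565, 0.2065, 0.2294]
tool_rot: [[0.939, 0.343, 0.0], [0.343, -0.939, 0.0], [0.0, 0.0, -1.0]]
ft_force: [-0.0, -0.4, -2.6]
grip_width: 0.0478
[([293, 156, 56, 20, 888], [320.3, 166.1]), ([358, 161, 7, 10, 64], [360.7, 165.4])]
F [0.45760956 0.2533994  0.2023    ] inner edge [0.43913905 0.25082265 0.23840996] tool [-0.00108406 -0.04758699 -0.00900167]
bodyedges [0.016788228113546314, 0.019959438337839527]
dx needed 0.0006379061427297487 dy needed -0.00014593266013739406
```

```bash
python3 -m crank '[0,0,0,0,0,-0.003,30, 0,0,0,0,0,-0.002,30, 0,0,0,0,0,0,30, 0,0,0,0,0,0,30]'; python3 -m crank '[0,0,0,0,0,-0.0015,30, 0,0,0,0,0,-0.0015,30, 0,0,0,0,0,0,30]';python3 -m crank '[0,0,0,0,0,-0.0015,30, 0,0,0,0,0,0,30]'
```

```text
time_s: 8.85
position: [0.4564, 0.2065, 0.2243]
tool_rot: [[0.939, 0.343, -0.0], [0.343, -0.939, -0.0], [-0.0, -0.0, -1.0]]
ft_force: [0.1, -0.2, -2.5]
grip_width: 0.0473
time_s: 9.15
position: [0.4563, 0.2064, 0.2211]
tool_rot: [[0.939, 0.343, -0.0], [0.343, -0.939, -0.0], [-0.0, -0.0, -1.0]]
ft_force: [0.1, -0.3, -3.3]
grip_width: 0.0472
time_s: 9.35
position: [0.4564, 0.2065, 0.2197]
tool_rot: [[0.939, 0.343, -0.0], [0.343, -0.939, -0.0], [-0.0, -0.0, -1.0]]
ft_force: [-0.2, -0.5, -3.1]
grip_width: 0.0474
```

```bash
for i in 1 2 3; do :; done; python3 -m crank '[0,0,0,0,0,-0.0015,30, 0,0,0,0,0,0,30]'; python3 -m crank '[0,0,0,0,0,-0.0015,30, 0,0,0,0,0,0,30]'; python3 -m crank '[0,0,0,0,0,-0.001,30, 0,0,0,0,0,0,30]'
```

```text
time_s: 9.55
position: [0.4563, 0.2065, 0.2182]
tool_rot: [[0.939, 0.343, -0.0], [0.343, -0.939, -0.0], [-0.0, -0.0, -1.0]]
ft_force: [-0.6, -1.1, -3.1]
grip_width: 0.0477
time_s: 9.75
position: [0.4563, 0.2064, 0.2166]
tool_rot: [[0.939, 0.343, -0.0], [0.343, -0.939, -0.0], [-0.0, -0.0, -1.0]]
ft_force: [-1.0, -0.7, -2.1]
grip_width: 0.0477
time_s: 9.95
position: [0.4564, 0.2065, 0.2157]
tool_rot: [[0.939, 0.343, -0.0], [0.343, -0.939, -0.0], [-0.0, -0.0, -1.0]]
ft_force: [0.2, 0.1, -3.1]
grip_width: 0.0477
```

```bash
python3 -m crank '[0,0,0,0,0,-0.001,30, 0,0,0,0,0,-0.001,30, 0,0,0,0,0,0,30]'; python3 -m crank '[0,0,0,0,0,-0.001,30, 0,0,0,0,0,-0.001,30, 0,0,0,0,0,0,30]'; python3 -m crank '[0,0,0,0,0,-0.001,30, 0,0,0,0,0,0,30]'; python3 g.py
```

```text
time_s: 10.25
position: [0.4564, 0.2065, 0.2137]
tool_rot: [[0.939, 0.343, -0.0], [0.343, -0.939, -0.0], [-0.0, -0.0, -1.0]]
ft_force: [0.2, -0.9, -2.1]
grip_width: 0.0478
time_s: 10.55
position: [0.4563, 0.2065, 0.2117]
tool_rot: [[0.939, 0.343, -0.0], [0.343, -0.939, -0.0], [-0.0, -0.0, -1.0]]
ft_force: [-0.8, -0.1, -2.6]
grip_width: 0.0479
time_s: 10.75
position: [0.4563, 0.2065, 0.2108]
tool_rot: [[0.939, 0.343, -0.0], [0.343, -0.939, 0.0], [-0.0, -0.0, -1.0]]
ft_force: [-0.7, -0.5, -2.5]
grip_width: 0.0477
[([293, 156, 56, 26, 907], [320.6, 166.3]), ([362, 169, 9, 12, 84], [366.2, 174.7])]
F [0.45756183 0.25352376 0.2023    ] inner edge [0.43974569 0.2487907  0.21977143] tool [-0.00109168 -0.04545026 -0.00899731]
bodyedges [0.016472913086204653, 0.02008748041819212]
dx needed 0.0007605005486250142 dy needed 0.002104147324494805
```

```bash
python3 -m crank '[0,0,0,0,0,-0.001,30, 0,0,0,0,0,-0.001,30, 0,0,0,0,0,0,30]'; python3 -m crank '[0,0,0,0,0,-0.001,30, 0,0,0,0,0,-0.001,30, 0,0,0,0,0,0,30]'; python3 -m crank '[0,0,0,0,0,-0.001,30, 0,0,0,0,0,0,30]'
```

```text
time_s: 11.1
position: [0.4564, 0.2065, 0.209]
tool_rot: [[0.939, 0.343, 0.0], [0.343, -0.939, 0.0], [0.0, 0.0, -1.0]]
ft_force: [-2.0, -0.6, 3.1]
grip_width: 0.0475
time_s: 11.4
position: [0.4561, 0.2064, 0.2064]
tool_rot: [[0.939, 0.343, -0.001], [0.343, -0.939, -0.0], [-0.001, -0.0, -1.0]]
ft_force: [-2.1, -0.7, 0.3]
grip_width: 0.0476
time_s: 11.6
position: [0.4561, 0.2064, 0.2054]
tool_rot: [[0.939, 0.343, -0.001], [0.343, -0.939, -0.0], [-0.001, -0.0, -1.0]]
ft_force: [-4.0, -1.4, -1.3]
grip_width: 0.0474
```

The plungers are resisting, with about 6 N up and a push to -x. I continue gently.

```bash
python3 -m crank '[0,0,0,0,0,-0.001,30, 0,0,0,0,0,-0.001,30, 0,0,0,0,0,0,30]'; python3 -m crank '[0,0,0,0,0,-0.001,30, 0,0,0,0,0,-0.0005,30, 0,0,0,0,0,0,30]'; python3 -m crank '[0,0,0,0,0,-0.001,30, 0,0,0,0,0,0,30]'
```

```text
time_s: 11.9
position: [0.4562, 0.2064, 0.2034]
tool_rot: [[0.939, 0.343, -0.001], [0.343, -0.939, -0.0], [-0.001, -0.0, -1.0]]
ft_force: [-2.6, -1.4, -1.8]
grip_width: 0.0481
time_s: 12.2
position: [0.4563, 0.2065, 0.2021]
tool_rot: [[0.939, 0.343, -0.0], [0.343, -0.939, -0.0], [-0.0, -0.0, -1.0]]
ft_force: [-3.8, -1.2, -2.1]
grip_width: 0.0475
time_s: 12.4
position: [0.4563, 0.2065, 0.2011]
tool_rot: [[0.939, 0.343, -0.0], [0.343, -0.939, -0.0], [-0.0, -0.0, -1.0]]
ft_force: [-2.8, -1.1, -1.5]
grip_width: 0.0477
```

```bash
python3 -m crank '[0,0,0,0,0,-0.001,30, 0,0,0,0,0,0,30]'; python3 -m crank '[0,0,0,0,0,-0.0007,30, 0,0,0,0,0,0,30]'; python3 -m crank '[0,0,0,0,0,-0.0007,30, 0,0,0,0,0,0,30]'
```

```text
time_s: 12.6
position: [0.4564, 0.2065, 0.2001]
tool_rot: [[0.939, 0.343, -0.0], [0.343, -0.939, 0.0], [-0.0, -0.0, -1.0]]
ft_force: [-2.8, 0.1, -3.0]
grip_width: 0.0478
time_s: 12.8
position: [0.4565, 0.2065, 0.1999]
tool_rot: [[0.939, 0.343, 0.001], [0.343, -0.939, 0.0], [0.001, 0.0, -1.0]]
ft_force: [-4.0, -0.6, 1.7]
grip_width: 0.0478
time_s: 13.0
position: [0.4565, 0.2065, 0.1997]
tool_rot: [[0.939, 0.343, 0.001], [0.343, -0.939, 0.0], [0.001, 0.0, -1.0]]
ft_force: [-5.4, -1.4, 8.2]
grip_width: 0.048
```

Force rises to 11 N net at z = 0.1997, which is just where home was expected. One small press more, then release while the keeper is open.

```bash
python3 -m crank '[0,0,0,0,0,-0.0005,30, 0,0,0,0,0,0,30, 0,0,0,0,0,0,30]'; python3 -m crank '[0,0,0,0,0,0.0007,30, 0,0,0,0,0,0,60, 0,0,0,0,0,0,80, 0,0,0,0,0,0,80, 0,0,0,0,0,0,80, 0,0,0,0,0,0,80]';python3 -m crank '[0,0,0,0,0,0.02,80, 0,0,0,0,0,0.04,80, 0,0,0,0,0,0.05,80, 0,0,0,0.01,-0.027,0.03,80, 0,0,0,0.01,-0.027,0.0,80,0,0,0,0.01,-0.027,0,80, 0,0,0,0,0,0,80, 0,0,0,0,0,0,80]'
python3 - <<'E'
from h import *
w=get_image("wrist");s=get_image("side");o=observe();print(o["position"],o["ft_force"])
crop(w,"pics/w7.png",220,30,440,230,2);crop(s,"pics/s7.png",190,70,290,170,4)
cv2.imwrite("pics/m7.png",np.hstack([cv2.imread("pics/s7.png"),cv2.imread("pics/w7.png")])[:, :800])
b=blobs(w,(12,110,90),(32,255,255),(200,20,440,300),5);print(b)
oh=blobs(s,(5,180,150),(16,255,255),(195,65,290,150));c=get_image("scene");ow=blobs(w,(5,190,150),(14,255,255),(200,0,640,300));oc=blobs(c,(5,180,150),(16,255,255),(415,170,460,205));print(oh,ow,oc)
E
```

```text
time_s: 13.3
position: [0.4565, 0.2065, 0.1997]
tool_rot: [[0.939, 0.343, 0.002], [0.343, -0.939, 0.0], [0.002, 0.0, -1.0]]
ft_force: [-7.0, -1.0, 9.8]
grip_width: 0.0475
time_s: 13.9
position: [0.4566, 0.2065, 0.1991]
tool_rot: [[0.939, 0.343, 0.0], [0.343, -0.939, 0.0], [0.0, 0.0, -1.0]]
ft_force: [1.6, -0.6, 0.3]
grip_width: 0.0678
time_s: 14.7
position: [0.4865, 0.1253, 0.339]
tool_rot: [[0.94, 0.342, -0.0], [0.342, -0.94, 0.0], [-0.0, -0.0, -1.0]]
ft_force: [-0.4, 0.8, -0.1]
grip_width: 0.0682
[0.48616698 0.12612252 0.33907206] [-0.50724478  0.03775409 -0.16288358]
[([343, 125, 4, 6, 23], [344.4, 127.4]), ([327, 126, 2, 4, 7], [327.4, 127.3]), ([306, 132, 28, 7, 147], [319.6, 135.5]), ([257, 274, 12, 12, 62], [262.8, 279.4])]
[] [] [([432, 185, 9, 3, 14], [436.3, 186.1])]
```

View pics/m7.png

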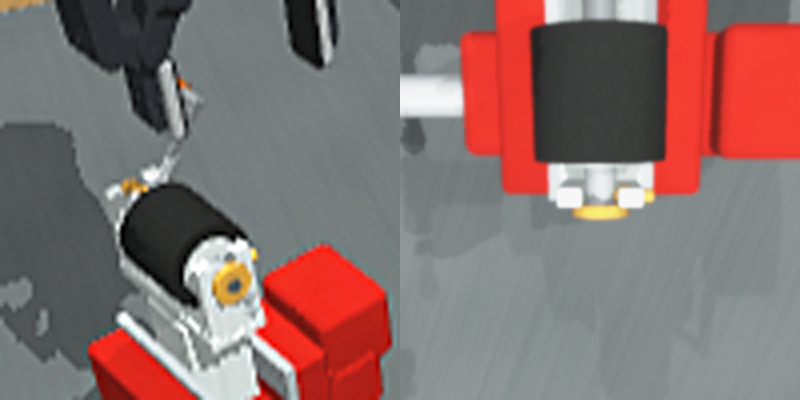

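The side and wrist crops show the wheel seated: the near brass flange is just outside the -y cheek at (230,283), and the axle is deep in the slots. The keeper is still open at about 2.3 rad. Next I use the closed fingertips to push the handle from +x over to -x, then press it down.

```bash
python3 -m crank '[0,0,0,0.003,0.034,0,0, 0,0,0,0.003,0.034,0,0, 0,0,0,0.003,0.034,0,0, 0,0,0,0.003,0.034,-0.009,0, 0,0,0,0.003,0.033,-0.02,0, 0,0,0,0,0,0,0, 0,0,0,0,0,-0.03,0, 0,0,0,0,0,-0.03,0, 0,0,0,0,0,-0.007,0, 0,0,0,0,0,0,0, 0,0,0,0,0,0,0]' 40
python3 - <<'E'
from h import *
s=get_image("side");w=get_image("wrist");o=observe()
O=np.array([.455,.210,.198]);d=o["position"]-O;print("fork frame tcp",d[0]*.94+d[1]*.342,-d[0]*.342+d[1]*.94,d[2])
cv2.imwrite("pics/m8.png",np.hstack([cv2.resize(s["frame"][60:180,170:300,::-1],None,fx=3,fy=3),cv2.resize(w["frame"][:,100:540,::-1],(396,360))]))
E
```

```text
time_s: 15.95
position: [0.5019, 0.2947, 0.2448]
tool_rot: [[0.939, 0.343, 0.002], [0.343, -0.939, 0.001], [0.003, 0.0, -1.0]]
ft_force: [-0.2, -0.2, -0.2]
grip_width: 0.0003
fork frame tcp 0.07301860802682038 0.06350306813784048 0.04678376900771275
```

View pics/m8.png

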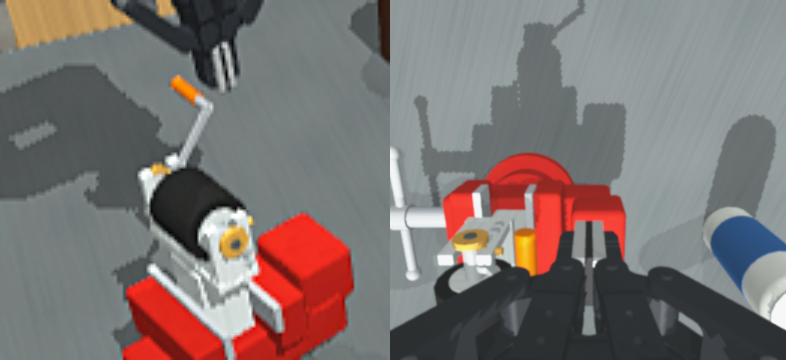

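The wrist half shows the orange handle at (525,250), just -x of the closed fingertips at (590,240). The far flange sits outside the +y cheek, so I sweep.

```bash
python3 -m crank '[0,0,0,-0.0099,-0.0036,0,0, 0,0,0,-0.0099,-0.0036,0,0, 0,0,0,-0.0099,-0.0036,0,0, 0,0,0,-0.0099,-0.0036,0,0, 0,0,0,0,0,0,0]';python3 -m crank '[0,0,0,-0.0099,-0.0036,0,0, 0,0,0,-0.0099,-0.0036,0,0, 0,0,0,-0.0099,-0.0036,0,0, 0,0,0,-0.0099,-0.0036,0,0, 0,0,0,0,0,0,0, 0,0,0,0,0,0,0]'
cat > k.py <<'E'
from h import *
s=get_image("side");w=get_image("wrist");c=get_image("scene");o=observe()
O=np.array([.455,.210,.198]);fr=lambda q:np.array([(q-O)[0]*.94+(q-O)[1]*.342,-(q-O)[0]*.342+(q-O)[1]*.94,(q-O)[2]]).round(4)
print("fork frame tcp",fr(o["position"]))
lo,hi=(5,180,110),(16,255,255)
bs=blobs(s,lo,hi,(180,60,300,160));bc=blobs(c,lo,hi,(390,165,460,215));bw=blobs(w,lo,hi,(200,100,520,400),20)
print(bs,bc,bw)
if bs and bc: x,e=tri([(s,*max(bs,key=lambda b:b[0][4])[1]),(c,*max(bc,key=lambda b:b[0][4])[1])]);f=fr(x);print("handle",f,e,"theta",np.arctan2(f[2]-.011,-(f[0]-.01125)))
E
python3 k.py
```

```text
time_s: 16.55
position: [0.4607, 0.2798, 0.2438]
tool_rot: [[0.939, 0.343, -0.0], [0.343, -0.939, -0.0], [-0.0, 0.0, -1.0]]
ft_force: [0.3, 0.5, 0.2]
grip_width: 0.0
time_s: 17.15
position: [0.4218, 0.2655, 0.2433]
tool_rot: [[0.939, 0.343, -0.001], [0.343, -0.939, -0.0], [-0.001, 0.0, -1.0]]
ft_force: [0.4, 0.1, -0.8]
grip_width: 0.0001
fork frame tcp [-0.0117  0.0635  0.0451]
[([202, 105, 5, 5, 6], [204.2, 107.3]), ([198, 106, 8, 8, 18], [201.6, 109.2])] [] [([270, 244, 24, 58, 350], [279.7, 259.9])]
```

```bash
python3 -m crank '[0,0,0,0.003,0.001,0,0, 0,0,0,0,0,0.032,0, 0,0,0,-0.023,-0.0082,0,0, 0,0,0,0,0,0,0, 0,0,0,0,0,-0.01,0, 0,0,0,0,0,-0.01,0, 0,0,0,0,0,-0.01,0, 0,0,0,0,0,0,0]';python3 k.py; python3 -m crank '[0,0,0,0,0,-0.004,0, 0,0,0,0,0,-0.004,0, 0,0,0,0,0,-0.004,0, 0,0,0,0,0,0,0]';  python3 -m crank '[0,0,0,0,0,-0.002,0, 0,0,0,0,0,-0.002,0, 0,0,0,0,0,0,0]'
```

```text
time_s: 18.1
position: [0.4019, 0.2583, 0.2431]
tool_rot: [[0.939, 0.343, -0.004], [0.343, -0.939, -0.001], [-0.004, -0.0, -1.0]]
ft_force: [-0.5, -0.2, -0.6]
grip_width: 0.0
fork frame tcp [-0.0327  0.0636  0.047 ]
[([200, 112, 7, 6, 19], [203.2, 114.1])] [] [([310, 235, 20, 11, 184], [319.7, 239.6])]
time_s: 18.65
position: [0.4021, 0.2584, 0.2326]
tool_rot: [[0.939, 0.343, -0.001], [0.343, -0.939, -0.0], [-0.001, -0.0, -1.0]]
ft_force: [-0.9, -0.4, -0.1]
grip_width: -0.0004
time_s: 18.95
position: [0.4022, 0.2585, 0.2289]
tool_rot: [[0.939, 0.343, -0.0], [0.343, -0.939, -0.0], [-0.0, 0.0, -1.0]]
ft_force: [0.5, 0.2, 0.0]
grip_width: 0.0
```

```bash
python3 -m crank '[0,0,0,0,0,-0.001,0, 0,0,0,0,0,-0.001,0, 0,0,0,0,0,0,0]';  python3 -m crank '[0,0,0,0,0,-0.001,0, 0,0,0,0,0,0,0]';python3 -m crank '[0,0,0,0,0,-0.001,0, 0,0,0,0,0,0,0]'; python3 k.py
```

```text
time_s: 19.25
position: [0.4023, 0.2585, 0.2277]
tool_rot: [[0.939, 0.343, 0.001], [0.343, -0.939, 0.0], [0.001, 0.0, -1.0]]
ft_force: [-1.8, -1.1, 5.6]
grip_width: 0.0003
time_s: 19.45
position: [0.4023, 0.2586, 0.2275]
tool_rot: [[0.939, 0.343, 0.002], [0.343, -0.939, 0.001], [0.002, 0.0, -1.0]]
ft_force: [-4.3, -2.1, 11.1]
grip_width: -0.0001
time_s: 19.65
position: [0.4023, 0.2586, 0.2272]
tool_rot: [[0.939, 0.343, 0.003], [0.343, -0.939, 0.001], [0.003, 0.0, -1.0]]
ft_force: [-6.2, -2.2, 18.4]
grip_width: 0.0
fork frame tcp [-0.0328  0.0637  0.0292]
[([199, 118, 9, 6, 24], [203.4, 120.0])] [] [([304, 237, 22, 13, 144], [314.5, 240.9])]
```

A hard stop at z ≈ 0.2275, against 0.228 predicted for a shut keeper. I retreat and check.

```bash
python3 -m crank '[0,0,0,0,0,0.02,0, 0,0,0,0,0,0.04,0, 0,0,0,0,0,0.05,0, 0,0,0,0.0,-0.04,0.02,0, 0,0,0,0,-0.04,0,0, 0,0,0,0,-0.04,0,0, 0,0,0,0,-0.04,0,0, 0,0,0,0,0,0,0, 0,0,0,0,0,0,0]'
python3 - <<'E'
from h import *
s=get_image("side");c=get_image("scene");o=observe();print(o["ft_force"])
O=np.array([.455,.210,.198]);X=np.array([.94,.342,0]);Y=np.array([-.342,.94,0]);Z=np.array([0,0,1])
lo,hi=(5,180,110),(16,255,255)
bs=blobs(s,lo,hi,(180,60,300,160));bc=blobs(c,lo,hi,(390,165,460,215));print(bs,bc)
for t in (0,.1,.3): 
    h=O+X*(.01125-.047*np.cos(t))+Y*.060+Z*(.011+.047*np.sin(t));print(t,np.round(proj(s,h),1),np.round(proj(c,h),1))
if bs and bc:
    x,e=tri([(s,*bs[0][1]),(c,*bc[0][1])]);f=np.array([(x-O)@X,(x-O)@Y,x[2]-.198]);print("handle fork frame",f,e,"theta",np.arctan2(f[2]-.011,.01125-f[0]))
cv2.imwrite("pics/m9.png",np.hstack([cv2.resize(s["frame"][60:180,170:300,::-1],None,fx=3,fy=3),cv2.resize(c["frame"][165:255,370:450,::-1],(320,360),interpolation=2)]))
E
```

```text
time_s: 20.7
position: [0.4023, 0.098, 0.3551]
tool_rot: [[0.94, 0.341, 0.0], [0.341, -0.94, 0.0], [0.0, -0.0, -1.0]]
ft_force: [-0.4, -0.3, 0.0]
grip_width: 0.0001
[ 0.40445965 -0.04844633 -0.29555421]
[([199, 115, 8, 9, 36], [202.4, 118.4])] [([431, 175, 8, 2, 10], [433.9, 175.8])]
0 [203.2 119.2] [434.4 175.7]
0.1 [202.8 117.3] [434.7 174.3]
0.3 [202.5 113.4] [435.2 172. ]
handle fork frame [-0.03594042  0.05989567  0.01197416] [0.0016001546678142482, 0.0016001546678142268] theta 0.02064015539493876
```

View pics/m9.png

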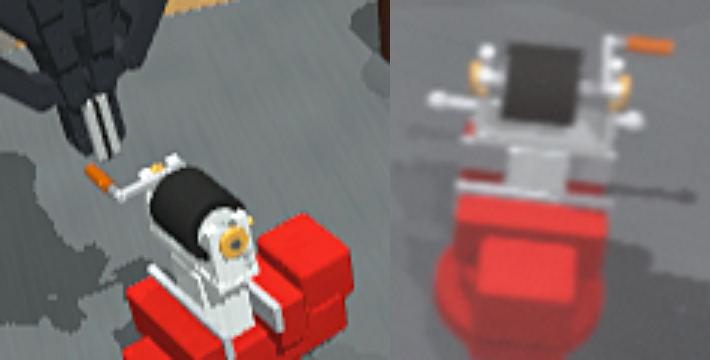

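The keeper lies level to -x (θ ≈ 0.02, measured), both flanges are outside the cheeks, and the arm is clear.

```bash
python3 -c "
from rig import *
print(close_job(),observe()['time_s'])"
```

```text
the job is handed in; nothing more can be done
the job is handed in; nothing more can be done
```

The wheel is seated in the fork with the keeper shut over the axle. I handed the job in at about 21 s of the 72 s allowed; the hand-in gives no verdict.

**Seating:** I gripped the wheel from its rest and lined it up on the axle and the plungers with the wrist camera. I then lowered it in steps of 1–1.5 mm. The plungers were felt from about 10 mm above home at roughly 6 N, and the axle bottomed with about 13 N at the height predicted. I released it while the keeper was still open.

**Keeper:** The closed fingertips swept the handle over, then pressed it down to a hard stop at 18 N. The stop came within 1 mm of the height predicted for a shut keeper.

**Last checks:**
- The handle measured a keeper angle of about 0.02 rad, with a 1.6 mm disagreement between the two cameras.
- Both flanges are outside their cheeks in the pictures.
- The wrist force is near 0 and the arm is clear.

**Loose ends:**
- One wrist-camera reading of the flange, taken just before the plungers, disagreed by about 2 mm along the axle. I put it down to brass nearby in the mask; the clean descent and later pictures bore that out.
- I did not re-measure the can, wrench or old wheel. The arm never went near them at low height.

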